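# Unstack the storage tins onto their stands

## Robot

A 7-joint arm with a two-finger parallel gripper is mounted at the origin on a cart in front of the work surface, level with it; the furniture and walls round the work are solid. World frame = base frame: x ahead of the robot, y to its left, z up, the work surface at z = 0. Lengths are in mm, angles in rad, forces in N, time in s.
With the tool pointing down it reaches from about 400 to 875 mm from the base axis. Payload 4.4 kg.
Tool frame: the origin (TCP) lies on the centre line of the jaws, within the pads' length; the fingertips stand 11 mm ahead of it and the grasp point (between the pads) lies 8 mm behind it (ctrl.tips_ahead is the distance from the TCP to the fingertips, in mm); z points along the fingers, y is the line along which they close (so a half turn about z gives the same grasp; the last joint's range is limited). The gripper opens to 85 mm and grips with 20 to 120 N. Pads are 22 mm wide; open, the fingers measure 114 mm over their backs; the gripper's body (76 mm by 85 mm) begins 54 mm behind the grasp point. The pads swing forward as they close: fully open they stand 13 mm farther back than shut.
Start: joints at [1.184, 0.628, 0.038, 1.517, -0.027, 0.996, -0.02], TCP at [204.989, -616.844, 242.313] pointing down, gripper open.
Joint ranges: [-3.06, 3.06], [-0.37, 2.12], [-1.25, 1.32], [0.18, 2.47], [-1.1, 4.24], [0.23, 1.98], [-2.94, 2.94]. Speed limits (rad/s): [2.57, 2.57, 3.14, 3.14, 3.14, 3.14, 3.14].

## Interface

Orientations are given as [roll, pitch, yaw] about the fixed x, y, z axes, in that order (R = Rz(yaw) Ry(pitch) Rx(roll)).
In Python, from cell import ctrl, eyes, job gives the robot as it stands. The module is installed in compiled form; this text tells all that it offers.
- The arm moves only by the tool carry_out, never from a script. Its argument "moves" is a list of rows, each an object of numbers: "tx", "ty", "tz": the shift along the tool's x, y, z as a fraction of full scale; "twist": the turn about the tool's z as a fraction of full scale; "fingers": the opening, from 0 (shut) to 1 (fully open). In form: [{"tx": .., "ty": .., "tz": .., "twist": .., "fingers": ..}, ...]. A call has 1 to 12 rows; each row shifts and turns the commanded pose from where the row before left it, along the tool's axes as they then stand; what a row does not reach is not made up. Full scale, the value 1, is 0.3 m for a shift and pi rad for a turn. A row lasts 1/8 s, in which the tool goes at most 62.5 mm and 10.7 degrees, less where a joint would pass 70% of its speed; a pose out of reach is approached as far as the arm can. A call with a number of a shift or a turn outside -1 to 1 is refused whole. A call with a gripper value outside its range is refused whole. The fingers move at their own pace and stop on an object; the grip force is fixed at half the most. Time passes only in rows, so rows that do not move let the fingers close. It gives the time, the measured TCP pose, the force, the opening and the grip force at its end, in the units of the state.
- ctrl.read_state(): the state, without advancing time (a new reading comes with each control period).
- eyes.get_image(name): name is "scene" or "top" or "wrist"; returns a dict with "color" (420x560x3 uint8, blue, green, red), "fovy" (degrees; the focal length in pixels is half the picture's height over the tangent of half this angle, whatever the lens; pixels are square), "cx", "cy" (the principal point, pixels), "world_from_camera" (4x4, takes a point from camera to world coordinates). Camera axes: x right, y up, looking along -z (the intrinsics and any distortion apply to the point x, -y, -z); pixel columns grow to the right and rows downward; lengths in mm; the calibration is good to about 2 mm. A picture is of the moment at which its call begins. There is no depth.
- job.finish_job(): hands the job in; it is judged then, once.
The state is a dict: "clock": time; "qpos": joint angles; "qd": joint speeds; "tau": joint torques, N m; "eef_pos": TCP position; "tool_rot": TCP orientation; "force": force on the tool from outside, world axes, zero at the start; "torque": the same for the moment, N m; "width": finger opening in mm; "gripper_force": force on a finger pad.
Only numpy, scipy, OpenCV 4.12 (cv2) and the standard library are available. Lean on these libraries where they do the work, as an engineer would, in place of code of your own. Each camera call takes 0.05 s, during which the arm holds its last target. There are 200 camera calls.

## Task

Take the stack of four lidded storage tins apart and put each tin on its own wooden stand, the one whose recess has that tin's outline and size, so that it stands upright and flat on the floor of the recess. Keep the tins upright all the way, and leave the garlic and the small cup where they are.

Things in the scene. Friction and masses are not known exactly. Their poses are not given: they have to be found in the camera images.
- tin_long_mid (a point): the long rectangular tin at the bottom of the stack: 140 x 66 mm, 40 mm tall, about 0.3 kg. White body, flat lid of light wood with a dark rubber rim (13 mm high, flush with the body, fixed shut, it does not lift off). Loose. The point is its centre, half-way up; z up, x along its 140 mm length, y along its 66 mm width. The two middle tins stand side by side on its lid, about 35 mm either side of its centre along x.
- tin_round_mid (a point): the middle-sized round tin: 52 mm diameter, 44 mm tall, about 0.14 kg. White body, flat lid of light wood with a dark rubber rim (13 mm high, flush with the body, fixed shut, it does not lift off). Loose. The point is its centre, half-way up; z up. Stands on one end of the long tin, beside the square tin.
- tin_square_mid (a point): the square tin: 48 x 48 mm, 44 mm tall, about 0.14 kg. White body, flat lid of light wood with a dark rubber rim (13 mm high, flush with the body, fixed shut, it does not lift off). Loose. The point is its centre, half-way up; z up, x and y along its sides. Stands on the other end of the long tin.
- tin_small_mid (a point): the small round tin: 36 mm diameter, 40 mm tall, about 0.07 kg. White body, flat lid of light wood with a dark rubber rim (13 mm high, flush with the body, fixed shut, it does not lift off). Loose. The point is its centre, half-way up; z up. Stands on top of either the round or the square tin, so it is the highest.
- stand_long_floor (a point): low wooden stand with a rectangular recess 162 x 88 mm, for the long tin. Fixed to the worktop. Floor 4 mm above the worktop, rim 7 mm wide and 6 mm above the floor. The point is the middle of the recess floor; z up, x along the 162 mm length, y across it.
- stand_round_floor (a point): low wooden stand with a round recess of 70 mm diameter (84 mm outside), for the middle-sized round tin. Fixed to the worktop. Floor 4 mm above the worktop, rim 7 mm wide and 6 mm above the floor. The point is the middle of the recess floor; z up.
- stand_square_floor (a point): low wooden stand with a square recess 66 x 66 mm (80 mm outside), for the square tin. Fixed to the worktop. Floor 4 mm above the worktop, rim 7 mm wide and 6 mm above the floor. The point is the middle of the recess floor; z up, x and y along its sides.
- stand_small_floor (a point): low wooden stand with a round recess of 54 mm diameter (68 mm outside), the smallest stand, for the small round tin. Fixed to the worktop. Floor 4 mm above the worktop, rim 7 mm wide and 6 mm above the floor. The point is the middle of the recess floor; z up.
- garlic_mid (a point): a garlic bulb, about 50 mm in all directions, loose, standing among the stands; the point is its middle. To be left where it is.
- mug_mid (a point): a small cream cup, 59 mm across, 55 mm tall, with a handle, loose, on the robot's side of the stands; the point is in its middle. To be left where it is.

How it is judged (in metres and radians):
At the end, for the whole second after the job is handed in: Each of the four tins is at rest in the recess of its own stand: flat on its floor (height within 2.5 mm, tilt under 0.05 rad), its centre within 12 mm (round and small tin), 14 mm (square tin) or 17 mm (long tin) of the middle of the recess (horizontal distance between tin_long_mid and stand_long_floor below 0.017 m and z of tin_long_mid in the frame of stand_long_floor between 0.0175 and 0.0225 m and angle between each of tin_long_mid, tin_round_mid, tin_square_mid, tin_small_mid's own z axis and vertical below 0.05 rad and linear speed of each of tin_long, tin_round, tin_square, tin_small below 0.01 m/s and angular speed of each of tin_long, tin_round, tin_square, tin_small below 0.1 rad/s and horizontal distance between tin_round_mid and stand_round_floor below 0.012 m and z of tin_round_mid in the frame of stand_round_floor between 0.0195 and 0.0245 m and horizontal distance between tin_square_mid and stand_square_floor below 0.014 m and z of tin_square_mid in the frame of stand_square_floor between 0.0195 and 0.0245 m and horizontal distance between tin_small_mid and stand_small_floor below 0.012 m and z of tin_small_mid in the frame of stand_small_floor between 0.0175 and 0.0225 m); the robot touches nothing.
It fails at once if a tin is tipped over (more than 0.5 rad) (angle between any of tin_long_mid, tin_round_mid, tin_square_mid, tin_small_mid's own z axis and vertical above 0.5 rad).
It fails at once if the garlic or the small cup is shifted by more than 30 mm (distance of any of garlic_mid, mug_mid from where it was at the start of the episode above 0.03 m).
It also fails if it takes over 112 s, if anything falls off the work surface, if the arm or the gripper's body presses on something with over 40 N, if the wrist force passes 120 N, or if a joint passes its speed limit or range.

## Working session

There is one attempt and no reset: what is moved stays moved. The work goes in short steps, Python scripts to look and compute and a tool call to move; the robot and the scene stay as the last step left them, time stands still between calls to the robot, and variables do not carry over. Pictures are saved under pics/ and viewed, at most 15 in all, crops included, and the job is handed in when it is done.

Besides the shell and the picture viewer there is one more tool, called after "Request:" in YAML: its name, and indented under it one key for each argument. carry_out: Moves the arm, as the interface text tells. Its arguments: {"type":"object","properties":{"moves":{"type":"array","items":{"type":"object","properties":{"tx":{"type":"number","minimum":-1,"maximum":1},"ty":{"type":"number","minimum":-1,"maximum":1},"tz":{"type":"number","minimum":-1,"maximum":1},"twist":{"type":"number","minimum":-1,"maximum":1},"fingers":{"type":"number"}}}}},"required":["moves"]}

```bash
mkdir -p pics
cat > h.py <<'E'
import numpy as np, cv2
from cell import ctrl, eyes, job
def snap(n,f):
    d=eyes.get_image(n); cv2.imwrite(f'pics/{f}.png',d['color']); 
    import pickle; pickle.dump(d,open(f'pics/{f}.pkl','wb')); return d
def load(f):
    import pickle; return pickle.load(open(f'pics/{f}.pkl','rb'))
def ray(d,u,v):
    h=d['color'].shape[0]; f=h/2/np.tan(np.radians(d['fovy'])/2)
    p=np.array([(u-d['cx'])/f,-(v-d['cy'])/f,-1]); T=np.array(d['world_from_camera'])
    return T[:3,3],T[:3,:3]@p
def pt(d,u,v,z):
    o,r=ray(d,u,v); return o+r*(z-o[2])/r[2]
def px(d,P):
    T=np.array(d['world_from_camera']); h=d['color'].shape[0]; f=h/2/np.tan(np.radians(d['fovy'])/2)
    c=T[:3,:3].T@(np.array(P)-T[:3,3]); return d['cx']+f*c[0]/-c[2], d['cy']-f*c[1]/-c[2]
E
python3 - <<'E'
from h import *
for n in ['scene','top']:
    d=snap(n,n+'0'); print(n,{k:np.round(v,3).tolist() for k,v in d.items() if k!='color'})
print(ctrl.read_state())
E
```

```text
scene {'fovy': 55.468, 'cx': 276.245, 'cy': 211.96, 'world_from_camera': [[-0.799, 0.399, -0.449, 57.262], [-0.601, -0.509, 0.616, 628.02], [0.017, 0.762, 0.647, 768.644], [0.0, 0.0, 0.0, 1.0]]}
top {'fovy': 49.255, 'cx': 274.378, 'cy': 206.767, 'world_from_camera': [[0.029, 0.987, -0.158, 296.577], [-1.0, 0.03, 0.006, -2.15], [0.011, 0.158, 0.987, 1513.957], [0.0, 0.0, 0.0, 1.0]]}
{'clock': 0.1, 'qpos': array([ 1.18421691,  0.62927797,  0.03848902,  1.51825328, -0.02703979,
        0.99631601, -0.02001313]), 'qd': array([ 0.00203516, -0.00182533, -0.00102739, -0.00065448,  0.00249421,
        0.00073224, -0.00090723]), 'tau': array([ 2.83931535e-03, -5.64536119e+01,  1.23073764e+00, -1.93975604e+01,
        1.14836570e-02,  5.36205713e-03,  1.30017060e-05]), 'eef_pos': array([ 204.79422625, -616.32491966,  241.47077416]), 'tool_rot': array([-3.13985713e+00,  1.13475229e-05,  3.20709174e-01]), 'force': array([-0.16194655, -1.11284003,  0.15793863]), 'torque': array([ 0.00107958,  0.03229531, -0.02429878]), 'gripper_force': 0.0, 'width': 85.26378187553013}
```

View pics/top0.png

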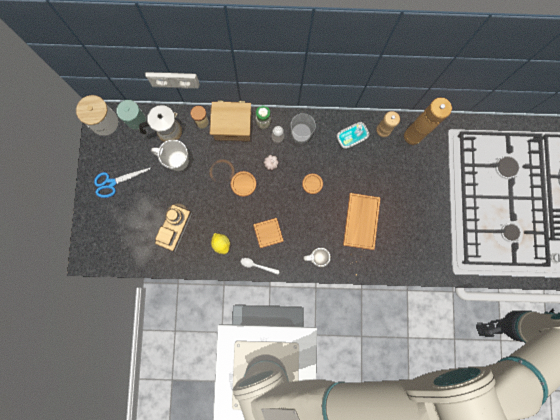

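View pics/scene0.png

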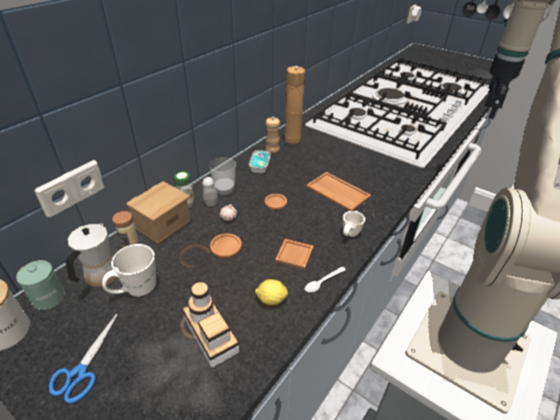

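The top view shows the stack near (173,228). The stands are round (243,183), small (313,184), square (268,233) and long (362,221). The garlic is at (271,162) and the cup at (319,257). Next I'll measure the stands and the stack.

Run:
```python
from h import *
t=load('top0'); s=load('scene0')
def stands(d,z,seeds):
    hsv=cv2.cvtColor(d['color'],cv2.COLOR_BGR2HSV)
    m=cv2.inRange(hsv,(6,110,90),(20,255,255)); m=cv2.morphologyEx(m,cv2.MORPH_CLOSE,np.ones((5,5)))
    cs,_=cv2.findContours(m,cv2.RETR_EXTERNAL,cv2.CHAIN_APPROX_NONE)
    for n,(u,v) in seeds.items():
        c=min(cs,key=lambda c:np.hypot(*(np.array(cv2.minAreaRect(c)[0])-(u,v))) if cv2.contourArea(c)>80 else 1e9)
        P=np.array([pt(d,a,b,z)[:2] for a,b in c[:,0]],np.float32)
        r=cv2.minAreaRect(P); a=np.array(r[0])
        print(n,np.round(r[0]),np.round(r[1]),round(r[2],1),'reach',round(np.hypot(*a)))
stands(t,8,dict(round=(243,183),small=(313,184),square=(268,233),long=(362,221)))
stands(s,8,dict(round=(226,245),small=(276,201),square=(294,253),long=(338,190)))
for n,uv,z in [('garlic',(271,162),25),('mug',(319,257),50),('lemon',(221,243),25)]: print(n,np.round(pt(t,*uv,z)))
# stack: triangulate small tin lid
def tri(a,b):
    (o1,r1),(o2,r2)=ray(t,*a),ray(s,*b)
    k=np.linalg.lstsq(np.c_[r1,-r2],o2-o1,rcond=None)[0]; return (o1+r1*k[0]+o2+r2*k[1])/2,np.linalg.norm(o1+r1*k[0]-o2-r2*k[1])
print('small lid',tri((175,213),(201,290)))
print('gap',px(t,[600,200,124]))
a=cv2.resize(t['color'][195:260,145:205],None,fx=6.5,fy=6.5,interpolation=cv2.INTER_CUBIC)
b=cv2.resize(s['color'][275:370,175:245],None,fx=4.45,fy=4.45,interpolation=cv2.INTER_CUBIC)
cv2.imwrite('pics/crop1.png',np.hstack([a[:422],b[:422]]))
```

```text
round [613.  96.] [86. 81.] 2.0 reach 621
small [ 621. -136.] [65. 67.] 1.8 reach 635
square [451.   7.] [82. 82.] 17.9 reach 451
long [ 499. -302.] [105. 179.] 83.0 reach 584
round [611.  95.] [83. 91.] 44.1 reach 618
small [ 618. -135.] [67. 73.] 38.2 reach 633
square [449.   7.] [83. 88.] 18.2 reach 449
long [ 498. -303.] [113. 182.] 83.1 reach 583
garlic [686.   4.  25.]
mug [ 373. -158.   50.]
lemon [410. 158.  25.]
small lid (array([491.09365853, 294.51393926, 106.90617191]), np.float64(3.5811170143931084))
gap (np.float64(206.96813014414982), np.float64(178.8354972951362))
```

View pics/crop1.png

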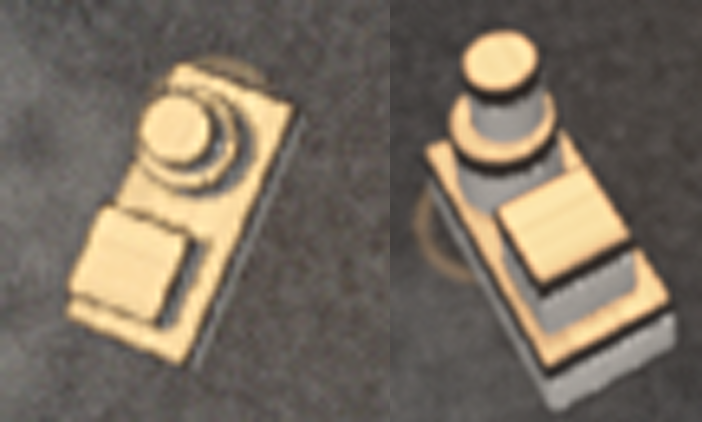

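The crop shows the small tin on the round tin at the far-left end, and the square tin at the near end. The long axis is at about -23°. Next I'll fly over the stack and measure it with the wrist camera.

```bash
cat >> h.py <<'E'
def go(x,y,z,yaw=None):
    """totals in tool fractions from the present pose; yaw in deg mod 180 (least turn)"""
    s=ctrl.read_state(); p=s['eef_pos']; w=s['tool_rot'][2]
    d=np.array([x,y,z])-p; c,n=np.cos(w),np.sin(w)
    tx,ty,tz=np.array([c*d[0]+n*d[1], n*d[0]-c*d[1], -d[2]])/300
    tw=0
    if yaw is not None:
        e=(np.radians(yaw)-w+np.pi/2)%np.pi-np.pi/2; tw=-e/np.pi
    print('from',np.round(p,1),np.round(np.degrees(s['tool_rot']),1),'tx %.3f ty %.3f tz %.3f twist %.4f rows>=%d'%(tx,ty,tz,tw,np.ceil(max(np.hypot(np.hypot(tx,ty),tz)/.2083,abs(tw)/.059))))
E
python3 - <<'E'
from h import *
t=load('top0'); f=lambda u,v:(u/6.5+145,v/6.5+195)
for n,u,v,z in [('small',176,130,124),('round',188,138,84),('square',131,265,84),('long',182,212,40)]: print(n,np.round(pt(t,*f(u,v),z)))
go(400,-480,330); go(500,290,330)
E
```

```text
small [484. 301. 124.]
round [485. 303.  84.]
square [423. 327.  84.]
long [454. 313.  40.]
from [ 204.8 -616.3  241.5] [-179.9    0.    18.4] tx 0.761 ty -0.226 tz -0.295 twist 0.0000 rows>=5
from [ 204.8 -616.3  241.5] [-179.9    0.    18.4] tx 1.886 ty -2.557 tz -0.295 twist 0.0000 rows>=16
```

Request:
carry_out:
  moves:
    - {"tx":0.1,"ty":0,"tz":-0.08,"twist":0}
    - {"tx":0.2}
    - {"tx":0.2}
    - {"tx":0.2}

```text
validation failed for argument at $.mo...
```

Run:
```python
from h import *
print(ctrl.read_state()['qpos'])
go(470,270,330,-23.5)
```

```text
[ 1.18421691  0.62927797  0.03848902  1.51825328 -0.02703979  0.99631601
 -0.02001313]
from [ 204.8 -616.3  241.5] [-179.9    0.    18.4] tx 1.770 ty -2.525 tz -0.295 twist 0.2326 rows>=15
```

Request:
carry_out:
  moves:
    - {"tx":0.1,"ty":0,"tz":-0.1,"twist":0,"fingers":1}
    - {"tx":0.2,"ty":0,"tz":-0.05,"twist":0,"fingers":1}
    - {"tx":0.2,"ty":0,"tz":-0.05,"twist":0,"fingers":1}
    - {"tx":0.2,"ty":0,"tz":0,"twist":0,"fingers":1}

```text
clock: 0.6
eef_pos: [406.2, -550.4, 303.5]
tool_rot: [3.139, -0.001, 0.32]
force: [-0.3, -0.3, -0.3]
width: 85.3
gripper_force: 0.0
```

Run:
```python
from h import *
print(ctrl.read_state()['qpos'])
go(470,270,320,-23.5)
```

```text
[ 0.87290454  0.63036563  0.0387714   1.33231051 -0.02467337  1.17711236
 -0.33673326]
from [ 406.2 -550.4  303.5] [179.9  -0.   18.4] tx 1.063 ty -2.529 tz -0.055 twist 0.2325 rows>=14
```

Request:
carry_out:
  moves:
    - {"tx":0.08,"ty":-0.19,"tz":0,"twist":0,"fingers":1}
    - {"tx":0.08,"ty":-0.19,"tz":0,"twist":0,"fingers":1}
    - {"tx":0.08,"ty":-0.19,"tz":0,"twist":0,"fingers":1}
    - {"tx":0.08,"ty":-0.19,"tz":0,"twist":0,"fingers":1}
    - {"tx":0.08,"ty":-0.19,"tz":0,"twist":0,"fingers":1}
    - {"tx":0.08,"ty":-0.19,"tz":0,"twist":0,"fingers":1}
    - {"tx":0.08,"ty":-0.19,"tz":0,"twist":0,"fingers":1}
    - {"tx":0.08,"ty":-0.19,"tz":0,"twist":0,"fingers":1}
    - {"tx":0.08,"ty":-0.19,"tz":0,"twist":0,"fingers":1}
    - {"tx":0.08,"ty":-0.19,"tz":0,"twist":0,"fingers":1}
    - {"tx":0.08,"ty":-0.19,"tz":0,"twist":0,"fingers":1}
    - {"tx":0.08,"ty":-0.19,"tz":0,"twist":0,"fingers":1}

```text
clock: 2.1
eef_pos: [461.7, 191.0, 302.2]
tool_rot: [3.141, 0.0, 0.32]
force: [0.6, -1.2, 0.6]
width: 85.6
gripper_force: 0.0
```

Request:
carry_out:
  moves:
    - {"tx":0,"ty":0,"tz":0,"twist":0.058,"fingers":1}
    - {"tx":0,"ty":0,"tz":0,"twist":0.058,"fingers":1}
    - {"tx":0,"ty":0,"tz":0,"twist":0.058,"fingers":1}
    - {"tx":0,"ty":0,"tz":0,"twist":0.058,"fingers":1}
    - {"tx":0,"ty":0,"tz":0,"twist":0,"fingers":1}
    - {"tx":0,"ty":0,"tz":0,"twist":0,"fingers":1}

```text
clock: 2.85
eef_pos: [461.7, 189.3, 302.2]
tool_rot: [3.141, 0.0, -0.405]
force: [-1.4, -0.1, 0.1]
width: 85.2
gripper_force: 0.0
```

Run:
```python
from h import *
s=ctrl.read_state(); print(s['clock'],s['qpos'])
go(484,301,200,-23.5)
d=snap('wrist','w1'); print(d['fovy'],d['cx'],d['cy'],np.round(d['world_from_camera'],3)); print(px(d,[484,301,124]),px(d,[423,327,84]))
```

```text
2.85 [-0.43834769  0.34161145 -0.00946619  1.84866366  0.00389082  0.95170794
 -2.42524928]
from [461.7 189.3 302.2] [180.    0.  -23.2] tx -0.078 ty -0.371 tz 0.341 twist 0.0017 rows>=3
66.44487316269486 280.3097460762177 209.24543472207677 [[-3.94000e-01  8.75000e-01  2.79000e-01  5.33498e+02]
 [-9.19000e-01 -3.76000e-01 -1.20000e-01  1.58712e+02]
 [-0.00000e+00 -3.04000e-01  9.53000e-01  4.32795e+02]
 [ 0.00000e+00  0.00000e+00  0.00000e+00  1.00000e+00]]
(np.float64(170.62533906083587), np.float64(212.13034804567118)) (np.float64(187.44351755564685), np.float64(254.3581518280481))
```

View pics/w1.png

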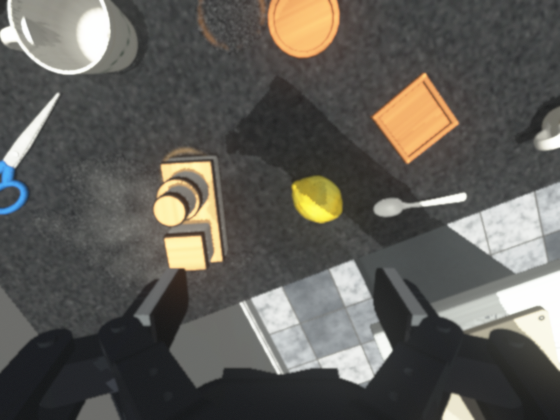

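The wrist view agrees with the estimates: the small lid is at (170,210) and the square lid at (187,252). I'll refine these with a lid mask.

```bash
cat >> h.py <<'E'
def lids(d,boxz,amin=150,thr=(8,60,150)):
    """wood patches: centre/size/angle on plane z nearest the seed"""
    hsv=cv2.cvtColor(d['color'],cv2.COLOR_BGR2HSV); m=cv2.inRange(hsv,thr,(25,200,255))
    cs,_=cv2.findContours(m,cv2.RETR_EXTERNAL,cv2.CHAIN_APPROX_NONE)
    cs=[c for c in cs if cv2.contourArea(c)>amin]
    for n,(X,Y,z) in boxz.items():
        u=np.array(px(d,[X,Y,z])); c=min(cs,key=lambda c:np.hypot(*(np.array(cv2.minAreaRect(c)[0])-u)))
        P=np.array([pt(d,a,b,z)[:2] for a,b in c[:,0].astype(float)],np.float32); r=cv2.minAreaRect(P); (e,R)=cv2.minEnclosingCircle(P)
        print(n,np.round(r[0],1),np.round(r[1],1),round(r[2],1),'circ',np.round(e,1),round(R,1))
E
python3 - <<'E'
from h import *
d=load('w1'); 
lids(d,dict(small=(484,301,124),square=(423,327,84),round=(485,303,84),long=(454,313,40)))
E
```

```text
small [475.2 288.9] [ 64.4 108. ] 69.9 circ [472.7 281.9] 58.1
square [425.3 329.3] [45.3 45.4] 70.4 circ [425.5 329.2] 30.0
round [467.6 305.8] [ 72.8 122. ] 69.9 circ [464.8 297.9] 65.6
long [459.3 324.3] [ 81.9 137.4] 69.9 circ [456.2 315.4] 73.9
```

Request:
carry_out:
  moves:
    - {"tx":-0.03,"ty":-0.19,"tz":0.1,"twist":-0.018,"fingers":0.75}
    - {"tx":-0.03,"ty":-0.19,"tz":0.1,"twist":0,"fingers":0.75}
    - {"tx":0,"ty":0,"tz":0.1,"twist":0,"fingers":0.75}
    - {"tx":0,"ty":0,"tz":0,"twist":0,"fingers":0.75}

```text
clock: 3.4
eef_pos: [484.9, 296.5, 212.4]
tool_rot: [3.137, 0.003, -0.35]
force: [0.3, -1.6, 0.1]
width: 64.3
gripper_force: 0.0
```

Run:
```python
from h import *
s=ctrl.read_state(); print(s['clock'],s['width'],s['qpos'][6])
d=snap('wrist','w2'); go(485,302,104,-20)
lids(d,dict(small=(484,301,124),square=(425,329,84)))
```

```text
3.4 64.27812948870782 -2.544248693848355
from [486.1 296.5 214.1] [ 1.799e+02  1.000e-01 -2.010e+01] tx -0.010 ty -0.016 tz 0.367 twist -0.0006 rows>=2
small [486.1 301.9] [29.9 30.8] 69.9 circ [485.9 302.3] 15.8
square [464.3 311.2] [ 53.4 130.8] 70.5 circ [464.6 311.5] 69.6
```

View pics/w2.png

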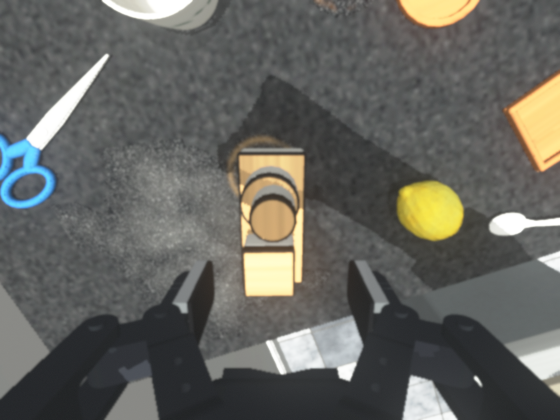

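The small lid (272,218) stands clear and matches (486,302). Next I'll descend and grasp it.

Request:
carry_out:
  moves:
    - {"tx":-0.006,"ty":-0.017,"tz":0.1,"twist":0,"fingers":0.75}
    - {"tx":0,"ty":0,"tz":0.1,"twist":0,"fingers":0.75}
    - {"tx":0,"ty":0,"tz":0.1,"twist":0,"fingers":0.75}
    - {"tx":0,"ty":0,"tz":0.06,"twist":0,"fingers":0.75}
    - {"tx":0,"ty":0,"tz":0,"twist":0,"fingers":0.75}
    - {"tx":0,"ty":0,"tz":0,"twist":0,"fingers":0.2}
    - {"tx":0,"ty":0,"tz":0,"twist":0,"fingers":0.2}
    - {"tx":0,"ty":0,"tz":0,"twist":0,"fingers":0.2}
    - {"tx":0,"ty":0,"tz":0,"twist":0,"fingers":0.2}
    - {"tx":0,"ty":0,"tz":0,"twist":0,"fingers":0.2}

```text
clock: 4.7
eef_pos: [487.7, 303.2, 108.6]
tool_rot: [-3.139, -0.002, -0.352]
force: [-0.6, -1.5, 5.6]
width: 34.2
gripper_force: 59.6
```

Request:
carry_out:
  moves:
    - {"tx":0,"ty":0,"tz":-0.05,"twist":0,"fingers":0.2}
    - {"tx":0,"ty":0,"tz":-0.12,"twist":0,"fingers":0.2}
    - {"tx":0,"ty":0,"tz":-0.12,"twist":0,"fingers":0.2}
    - {"tx":0,"ty":0,"tz":0,"twist":0,"fingers":0.2}

```text
clock: 5.2
eef_pos: [488.4, 304.1, 197.7]
tool_rot: [-3.135, -0.004, -0.352]
force: [-0.1, 0.0, -0.5]
width: 34.2
gripper_force: 59.8
```

Run:
```python
from h import *
s=ctrl.read_state(); print(s['width'],s['gripper_force'])
d=snap('wrist','w3'); go(619.5,-135.5,190)
lids(d,dict(small=(487,303,210),round=(486,303,84),square=(425,329,84),long=(455,315,40)))
```

```text
34.24027816187558 59.80624794960022
from [487.3 303.4 195.8] [-1.798e+02 -1.000e-01 -2.010e+01] tx 0.917 ty 1.222 tz 0.019 twist 0.0000 rows>=8
small [486. 305.] [31.3 31.1] 70.0 circ [486.  305.1] 15.9
round [490.2 303.3] [53.5 77.6] 70.0 circ [489.7 302.9] 46.1
square [406.5 335.1] [64.6 64.2] 70.0 circ [406.5 335.1] 32.9
long [477.5 308. ] [63.1 91.5] 70.0 circ [476.9 307.5] 54.4
```

View pics/w3.png

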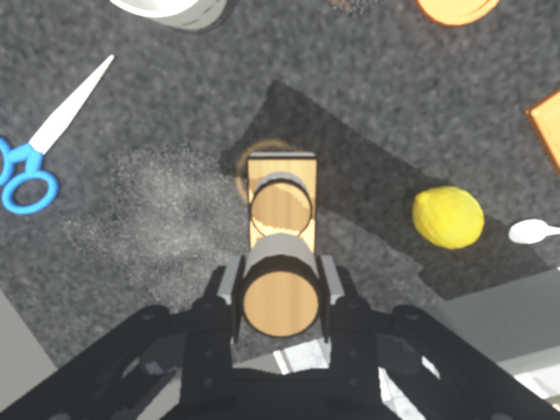

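The small tin is held upright at (282,300) and the round tin is still in place at (283,207). Now I'll carry the small tin to its stand.

Request:
carry_out:
  moves:
    - {"tx":0.05,"ty":0.07,"tz":0,"twist":0,"fingers":0.2}
    - {"tx":0.115,"ty":0.153,"tz":0,"twist":0,"fingers":0.2}
    - {"tx":0.115,"ty":0.153,"tz":0,"twist":0,"fingers":0.2}
    - {"tx":0.115,"ty":0.153,"tz":0,"twist":0,"fingers":0.2}
    - {"tx":0.115,"ty":0.153,"tz":0,"twist":0,"fingers":0.2}
    - {"tx":0.115,"ty":0.153,"tz":0,"twist":0,"fingers":0.2}
    - {"tx":0.115,"ty":0.153,"tz":0,"twist":0,"fingers":0.2}
    - {"tx":0.115,"ty":0.153,"tz":0,"twist":0,"fingers":0.2}
    - {"tx":0.06,"ty":0.08,"tz":0,"twist":0,"fingers":0.2}
    - {"tx":0,"ty":0,"tz":0,"twist":0,"fingers":0.2}

```text
clock: 6.5
eef_pos: [617.2, -139.6, 192.3]
tool_rot: [3.139, 0.001, -0.357]
force: [-0.2, 0.6, -1.1]
width: 34.2
gripper_force: 59.9
```

```bash
cat >> h.py <<'E'
def orange(d,X,Y,z=10,show=None):
    hsv=cv2.cvtColor(d['color'],cv2.COLOR_BGR2HSV)
    m=cv2.inRange(hsv,(5,120,70),(18,255,255)); m=cv2.morphologyEx(m,cv2.MORPH_CLOSE,np.ones((5,5)))
    cs,_=cv2.findContours(m,cv2.RETR_EXTERNAL,cv2.CHAIN_APPROX_NONE); u=np.array(px(d,[X,Y,z]))
    for c in cs:
        if cv2.contourArea(c)<300: continue
        P=np.array([pt(d,a,b,z)[:2] for a,b in c[:,0].astype(float)],np.float32); r=cv2.minAreaRect(P)
        if np.hypot(*(np.array(r[0])-(X,Y)))<70: e,R=cv2.minEnclosingCircle(P); print('stand',np.round(r[0],1),np.round(r[1],1),round(r[2],1),'circ',np.round(e,1),round(R,1))
E
python3 - <<'E'
from h import *
d=snap('wrist','w4'); go(619.5,-135.5,35); orange(d,619,-135); print(px(d,[619,-135,10]))
E
```

```text
from [ 617.1 -136.5  192.4] [ 1.80e+02  1.00e-01 -2.03e+01] tx 0.006 ty -0.006 tz 0.525 twist 0.0000 rows>=3
stand [ 622.5 -137.7] [66.5 66.7] 23.8 circ [ 622.6 -137.4] 34.0
(np.float64(275.2940734770582), np.float64(188.19618605969907))
```

View pics/w4.png

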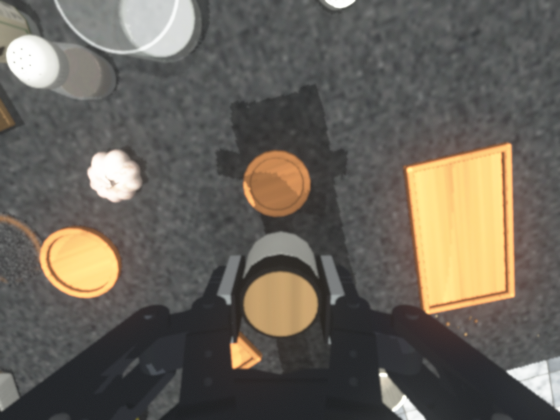

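The small stand shows at (277,184), 66.5 mm across, so it is the right one. The round stand is at (80,263) and the long one at (460,228). Next I'll lower the tin.

Request:
carry_out:
  moves:
    - {"tx":0.013,"ty":-0.003,"tz":0.1,"twist":0,"fingers":0.2}
    - {"tx":0,"ty":0,"tz":0.15,"twist":0,"fingers":0.2}
    - {"tx":0,"ty":0,"tz":0.15,"twist":0,"fingers":0.2}
    - {"tx":0,"ty":0,"tz":0.08,"twist":0,"fingers":0.2}
    - {"tx":0,"ty":0,"tz":0.03,"twist":0,"fingers":0.2}
    - {"tx":0,"ty":0,"tz":0.02,"twist":0,"fingers":0.2}
    - {"tx":0,"ty":0,"tz":0,"twist":0,"fingers":0.2}
    - {"tx":0,"ty":0,"tz":0,"twist":0,"fingers":0.2}

```text
clock: 7.55
eef_pos: [622.8, -136.2, 35.7]
tool_rot: [-3.141, -0.002, -0.352]
force: [-0.8, -0.4, 0.0]
width: 34.4
gripper_force: 59.8
```

Run:
```python
from h import *
d=load('w4'); orange(d,613,96); orange(d,498,-302); go(621,-137,28.6)
```

```text
stand [615.3  91.7] [82.7 88.5] 20.6 circ [614.7  91.4] 44.4
stand [ 501.8 -301.4] [104.6 177.9] 83.3 circ [ 502.3 -301.2] 101.5
from [ 622.8 -136.2   35.7] [-1.80e+02 -1.00e-01 -2.01e+01] tx -0.005 ty 0.005 tz 0.024 twist 0.0000 rows>=1
```

Request:
carry_out:
  moves:
    - {"tx":-0.003,"ty":0.002,"tz":0.012,"twist":0,"fingers":0.2}
    - {"tx":0,"ty":0,"tz":0.008,"twist":0,"fingers":0.2}
    - {"tx":0,"ty":0,"tz":0.004,"twist":0,"fingers":0.2}
    - {"tx":0,"ty":0,"tz":0,"twist":0,"fingers":0.2}
    - {"tx":0,"ty":0,"tz":0,"twist":0,"fingers":0.2}

```text
clock: 8.18
eef_pos: [621.0, -136.5, 28.6]
tool_rot: [3.141, -0.0, -0.352]
force: [-3.2, 0.5, 8.9]
width: 34.6
gripper_force: 60.8
```

Contact is light (9 N). I'll release and lift.

Request:
carry_out:
  moves:
    - {"tx":0,"ty":0,"tz":0,"twist":0,"fingers":0.55}
    - {"tx":0,"ty":0,"tz":0,"twist":0,"fingers":0.55}
    - {"tx":0,"ty":0,"tz":0,"twist":0,"fingers":0.55}
    - {"tx":0,"ty":0,"tz":-0.05,"twist":0,"fingers":0.6}
    - {"tx":0,"ty":0,"tz":-0.15,"twist":0,"fingers":0.8}
    - {"tx":0,"ty":0,"tz":-0.2,"twist":0,"fingers":0.8}
    - {"tx":0,"ty":0,"tz":-0.15,"twist":0,"fingers":0.8}
    - {"tx":0,"ty":0,"tz":0,"twist":0,"fingers":0.8}

```text
clock: 9.18
eef_pos: [624.0, -136.9, 198.0]
tool_rot: [-3.14, -0.01, -0.352]
force: [-0.1, 1.0, -0.2]
width: 68.2
gripper_force: 0.0
```

Run:
```python
from h import *
d=snap('wrist','w5'); lids(d,dict(small=(621,-137,44))); orange(d,621,-137)
go(485,303,190,-20)
```

```text
small [ 620.  -136.1] [28.8 29.8] 69.9 circ [ 620.  -136.2] 15.4
stand [ 622.8 -137.5] [66.9 66.2] 24.4 circ [ 622.7 -137.2] 34.0
from [ 622.2 -136.6  195.3] [-180.    -0.3  -20.1] tx -0.934 ty -1.218 tz 0.018 twist -0.0008 rows>=8
```

Request:
carry_out:
  moves:
    - {"tx":-0.115,"ty":-0.15,"tz":0,"twist":0,"fingers":0.9}
    - {"tx":-0.115,"ty":-0.15,"tz":0,"twist":0,"fingers":0.9}
    - {"tx":-0.115,"ty":-0.15,"tz":0,"twist":0,"fingers":0.9}
    - {"tx":-0.115,"ty":-0.15,"tz":0,"twist":0,"fingers":0.9}
    - {"tx":-0.115,"ty":-0.15,"tz":0,"twist":0,"fingers":0.9}
    - {"tx":-0.115,"ty":-0.15,"tz":0,"twist":0,"fingers":0.9}
    - {"tx":-0.115,"ty":-0.15,"tz":0,"twist":0,"fingers":0.9}
    - {"tx":-0.115,"ty":-0.15,"tz":0,"twist":0,"fingers":0.9}
    - {"tx":0,"ty":0,"tz":0,"twist":0,"fingers":0.9}
    - {"tx":0,"ty":0,"tz":0,"twist":0,"fingers":0.9}

```text
clock: 10.48
eef_pos: [485.3, 295.6, 191.4]
tool_rot: [3.139, 0.001, -0.351]
force: [-0.8, -0.4, -0.1]
width: 77.1
gripper_force: 0.0
```

Run:
```python
from h import *
d=snap('wrist','w6'); lids(d,dict(round=(486,303,84),square=(425,329,84),long=(456,316,40)))
go(486,303,66,-20)
```

```text
round [464.3 311.3] [ 53.1 131.1] 70.0 circ [464.5 310.9] 69.8
square [464.3 311.3] [ 53.1 131.1] 70.0 circ [464.5 310.9] 69.8
long [446.9 319.1] [ 63.  155.3] 70.0 circ [447.1 318.7] 82.7
from [485.9 294.7 191.6] [179.9   0.  -20.2] tx -0.009 ty -0.026 tz 0.419 twist -0.0013 rows>=3
```

View pics/w6.png

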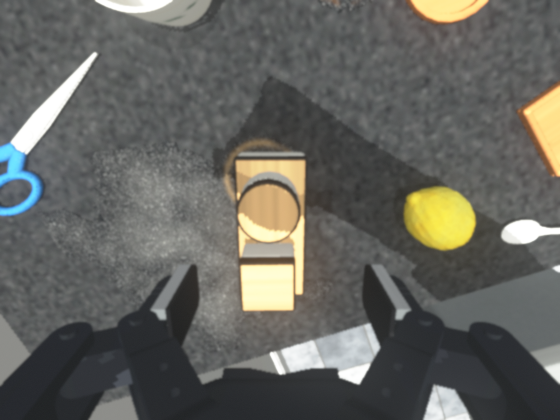

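The round lid is at (269,211) with the square lid behind it at (267,285). The long lid's far edge is at row 158.

Run:
```python
from h import *
d=load('w6')
for u,v,z in [(269.5,211,84),(239,211,84),(301,211,84),(269,243,84),(267.5,285,84),(237,156,40),(305,156,40)]: print(u,v,np.round(pt(d,u,v,z),1))
p=pt(d,269.5,211,84); go(p[0],p[1],66,-20)
```

```text
269.5 211 [488.7 303.3  84. ]
239 211 [496.9 325.6  84. ]
301 211 [480.2 280.2  84. ]
269 243 [463.5 313.3  84. ]
267.5 285 [427.9 328.1  84. ]
237 156 [533.  318.3  40. ]
305 156 [512.4 262.4  40. ]
from [485.9 294.7 191.6] [179.9   0.  -20.2] tx -0.001 ty -0.030 tz 0.419 twist -0.0013 rows>=3
```

Request:
carry_out:
  moves:
    - {"tx":-0.002,"ty":-0.028,"tz":0.12,"twist":0,"fingers":0.9}
    - {"tx":0,"ty":0,"tz":0.12,"twist":0,"fingers":0.9}
    - {"tx":0,"ty":0,"tz":0.12,"twist":0,"fingers":0.9}
    - {"tx":0,"ty":0,"tz":0.055,"twist":0,"fingers":0.9}
    - {"tx":0,"ty":0,"tz":0,"twist":0,"fingers":0.9}
    - {"tx":0,"ty":0,"tz":0,"twist":0,"fingers":0.4}
    - {"tx":0,"ty":0,"tz":0,"twist":0,"fingers":0.4}
    - {"tx":0,"ty":0,"tz":0,"twist":0,"fingers":0.4}
    - {"tx":0,"ty":0,"tz":0,"twist":0,"fingers":0.4}
    - {"tx":0,"ty":0,"tz":0,"twist":0,"fingers":0.4}

```text
clock: 11.78
eef_pos: [489.4, 305.2, 69.8]
tool_rot: [-3.139, -0.002, -0.352]
force: [-0.7, -0.3, 6.9]
width: 50.0
gripper_force: 62.5
```

Request:
carry_out:
  moves:
    - {"tx":0,"ty":0,"tz":-0.05,"twist":0,"fingers":0.4}
    - {"tx":0,"ty":0,"tz":-0.13,"twist":0,"fingers":0.4}
    - {"tx":0,"ty":0,"tz":-0.15,"twist":0,"fingers":0.4}
    - {"tx":0,"ty":0,"tz":0,"twist":0,"fingers":0.4}

```text
clock: 12.28
eef_pos: [490.4, 306.4, 171.4]
tool_rot: [-3.135, -0.005, -0.352]
force: [0.2, -0.2, -2.5]
width: 50.2
gripper_force: 62.7
```

Run:
```python
from h import *
s=ctrl.read_state(); print(s['width'],s['gripper_force']); go(613,94.5,165)
```

```text
50.249459686636946 62.68205523490906
from [490.4 306.4 171.4] [-179.6   -0.3  -20.1] tx 0.627 ty 0.522 tz 0.021 twist 0.0000 rows>=4
```

Request:
carry_out:
  moves:
    - {"tx":0.05,"ty":0.04,"tz":0,"twist":0,"fingers":0.4}
    - {"tx":0.13,"ty":0.11,"tz":0,"twist":0,"fingers":0.4}
    - {"tx":0.13,"ty":0.11,"tz":0,"twist":0,"fingers":0.4}
    - {"tx":0.13,"ty":0.11,"tz":0,"twist":0,"fingers":0.4}
    - {"tx":0.13,"ty":0.11,"tz":0,"twist":0,"fingers":0.4}
    - {"tx":0.05,"ty":0.04,"tz":0,"twist":0,"fingers":0.4}
    - {"tx":0,"ty":0,"tz":0,"twist":0,"fingers":0.4}
    - {"tx":0,"ty":0,"tz":0,"twist":0,"fingers":0.4}

```text
clock: 13.28
eef_pos: [607.8, 96.2, 166.3]
tool_rot: [-3.141, 0.002, -0.349]
force: [-0.5, 0.9, -0.7]
width: 50.2
gripper_force: 62.7
```

Run:
```python
from h import *
d=snap('wrist','w7'); orange(d,613,94); orange(d,450,7); print(px(d,[613,94,10])); go(613,94.5,42)
```

```text
stand [619.5  93.4] [82.3 74.3] 71.2 circ [615.1  95. ] 41.9
stand [4.576e+02 2.000e-01] [85.6 64.4] 17.7 circ [458.   -1.3] 50.9
(np.float64(280.9793431617474), np.float64(188.99567059193308))
from [607.9  96.7 166.5] [-1.8e+02  1.0e-01 -2.0e+01] tx 0.019 ty 0.001 tz 0.415 twist 0.0000 rows>=2
```

View pics/w7.png

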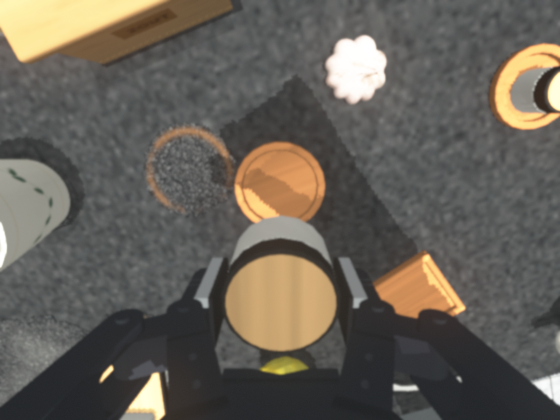

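The round stand is at (280,183), giving a centre of (615,95) with R 42, which matches. Next I'll lower the round tin.

Request:
carry_out:
  moves:
    - {"tx":0.022,"ty":-0.002,"tz":0.1,"twist":0,"fingers":0.4}
    - {"tx":0,"ty":0,"tz":0.15,"twist":0,"fingers":0.4}
    - {"tx":0,"ty":0,"tz":0.12,"twist":0,"fingers":0.4}
    - {"tx":0,"ty":0,"tz":0.045,"twist":0,"fingers":0.4}
    - {"tx":0,"ty":0,"tz":0,"twist":0,"fingers":0.4}
    - {"tx":0,"ty":0,"tz":0,"twist":0,"fingers":0.4}

```text
clock: 14.08
eef_pos: [616.7, 93.2, 44.1]
tool_rot: [-3.14, -0.002, -0.351]
force: [-0.3, -0.7, -0.7]
width: 50.3
gripper_force: 62.7
```

Run:
```python
from h import *
go(614.5,95,34)
```

```text
from [616.7  93.2  44.1] [-1.799e+02 -1.000e-01 -2.010e+01] tx -0.009 ty -0.003 tz 0.034 twist 0.0000 rows>=1
```

Request:
carry_out:
  moves:
    - {"tx":-0.006,"ty":-0.003,"tz":0.015,"twist":0,"fingers":0.4}
    - {"tx":0,"ty":0,"tz":0.01,"twist":0,"fingers":0.4}
    - {"tx":0,"ty":0,"tz":0.008,"twist":0,"fingers":0.4}
    - {"tx":0,"ty":0,"tz":0,"twist":0,"fingers":0.4}
    - {"tx":0,"ty":0,"tz":0,"twist":0,"fingers":0.4}

```text
clock: 14.7
eef_pos: [614.2, 94.1, 33.8]
tool_rot: [-3.141, -0.0, -0.352]
force: [-2.3, -0.1, 6.7]
width: 50.4
gripper_force: 63.5
```

Request:
carry_out:
  moves:
    - {"tx":0,"ty":0,"tz":0,"twist":0,"fingers":0.75}
    - {"tx":0,"ty":0,"tz":0,"twist":0,"fingers":0.75}
    - {"tx":0,"ty":0,"tz":0,"twist":0,"fingers":0.75}
    - {"tx":0,"ty":0,"tz":-0.05,"twist":0,"fingers":0.8}
    - {"tx":0,"ty":0,"tz":-0.15,"twist":0,"fingers":0.9}
    - {"tx":0,"ty":0,"tz":-0.2,"twist":0,"fingers":0.9}
    - {"tx":0,"ty":0,"tz":-0.12,"twist":0,"fingers":0.9}
    - {"tx":0,"ty":0,"tz":0,"twist":0,"fingers":0.9}

```text
clock: 15.7
eef_pos: [616.6, 94.4, 193.2]
tool_rot: [-3.137, -0.007, -0.352]
force: [-0.1, -0.5, -0.6]
width: 76.7
gripper_force: 0.0
```

Run:
```python
from h import *
d=snap('wrist','w8'); lids(d,dict(round=(614,94,48))); orange(d,614,95); orange(d,450,7)
go(427,328,190,-20)
```

```text
round [624.5  92. ] [70.1 72.8] 3.9 circ [623.7  92. ] 36.7
stand [617.5  94.4] [82.8 78.1] 76.3 circ [615.1  95.1] 42.0
stand [461.  -12.2] [84.9 38.8] 17.8 circ [461.4 -12.8] 45.3
from [615.   94.1 190.9] [-179.9   -0.2  -20.1] tx -0.857 ty -0.516 tz 0.003 twist -0.0008 rows>=5
```

Request:
carry_out:
  moves:
    - {"tx":-0.14,"ty":-0.085,"tz":0,"twist":0,"fingers":0.9}
    - {"tx":-0.14,"ty":-0.085,"tz":0,"twist":0,"fingers":0.9}
    - {"tx":-0.14,"ty":-0.085,"tz":0,"twist":0,"fingers":0.9}
    - {"tx":-0.14,"ty":-0.085,"tz":0,"twist":0,"fingers":0.9}
    - {"tx":-0.14,"ty":-0.085,"tz":0,"twist":0,"fingers":0.9}
    - {"tx":-0.14,"ty":-0.085,"tz":0,"twist":0,"fingers":0.9}
    - {"tx":0,"ty":0,"tz":0,"twist":0,"fingers":0.9}
    - {"tx":0,"ty":0,"tz":0,"twist":0,"fingers":0.9}

```text
clock: 16.75
eef_pos: [430.1, 323.4, 187.8]
tool_rot: [3.14, 0.0, -0.352]
force: [0.6, -0.5, 0.0]
width: 76.8
gripper_force: 0.0
```

Run:
```python
from h import *
d=snap('wrist','w9'); lids(d,dict(square=(427,328,84)))
print(ctrl.read_state()['qpos'][6])
go(426.5,328.5,68,-20)
```

```text
square [425.1 329.8] [43.8 43.9] 71.1 circ [424.9 329.4] 30.1
-2.655751960912103
from [430.7 322.9 187.9] [179.9  -0.  -20.2] tx -0.020 ty -0.013 tz 0.400 twist -0.0013 rows>=2
```

View pics/w9.png

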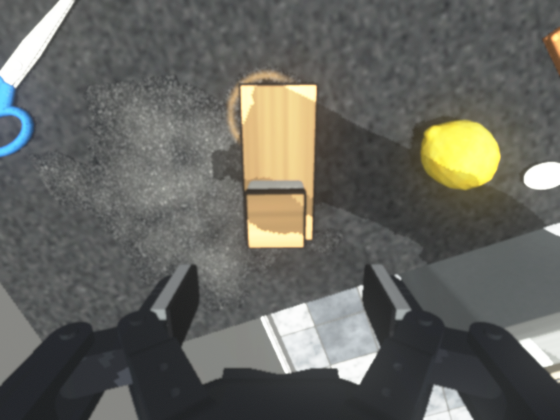

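The square lid is centred at (276,217), giving (425,329.5) and 44 mm of wood inside the rim. Nothing is in the way, so I'll grasp it.

Request:
carry_out:
  moves:
    - {"tx":-0.024,"ty":-0.015,"tz":0.12,"twist":0,"fingers":0.9}
    - {"tx":0,"ty":0,"tz":0.12,"twist":0,"fingers":0.9}
    - {"tx":0,"ty":0,"tz":0.11,"twist":0,"fingers":0.9}
    - {"tx":0,"ty":0,"tz":0.05,"twist":0,"fingers":0.9}
    - {"tx":0,"ty":0,"tz":0,"twist":0,"fingers":0.9}
    - {"tx":0,"ty":0,"tz":0,"twist":0,"fingers":0.4}
    - {"tx":0,"ty":0,"tz":0,"twist":0,"fingers":0.4}
    - {"tx":0,"ty":0,"tz":0,"twist":0,"fingers":0.4}
    - {"tx":0,"ty":0,"tz":0,"twist":0,"fingers":0.4}
    - {"tx":0,"ty":0,"tz":0,"twist":0,"fingers":0.4}

```text
clock: 18.05
eef_pos: [425.9, 331.6, 70.1]
tool_rot: [-3.14, -0.002, -0.352]
force: [-0.4, -0.1, 6.2]
width: 46.8
gripper_force: 63.3
```

Request:
carry_out:
  moves:
    - {"tx":0,"ty":0,"tz":-0.05,"twist":0,"fingers":0.4}
    - {"tx":0,"ty":0,"tz":-0.13,"twist":0,"fingers":0.4}
    - {"tx":0,"ty":0,"tz":-0.15,"twist":0,"fingers":0.4}
    - {"tx":0,"ty":0,"tz":0,"twist":0,"fingers":0.4}

```text
clock: 18.55
eef_pos: [427.0, 332.9, 171.8]
tool_rot: [-3.134, -0.004, -0.351]
force: [-0.3, 0.2, -1.7]
width: 46.6
gripper_force: 62.5
```

Run:
```python
from h import *
go(450,6.5,172,18)
```

```text
from [427.  332.9 171.8] [-179.6   -0.2  -20.1] tx 0.447 ty 0.995 tz -0.001 twist -0.2119 rows>=6
```

Request:
carry_out:
  moves:
    - {"tx":0.037,"ty":0.083,"tz":0,"twist":0,"fingers":0.4}
    - {"tx":0.075,"ty":0.166,"tz":0,"twist":0,"fingers":0.4}
    - {"tx":0.075,"ty":0.166,"tz":0,"twist":0,"fingers":0.4}
    - {"tx":0.075,"ty":0.166,"tz":0,"twist":0,"fingers":0.4}
    - {"tx":0.075,"ty":0.166,"tz":0,"twist":0,"fingers":0.4}
    - {"tx":0.075,"ty":0.166,"tz":0,"twist":0,"fingers":0.4}
    - {"tx":0.037,"ty":0.083,"tz":0,"twist":-0.04,"fingers":0.4}
    - {"tx":0,"ty":0,"tz":0,"twist":-0.057,"fingers":0.4}
    - {"tx":0,"ty":0,"tz":0,"twist":-0.058,"fingers":0.4}
    - {"tx":0,"ty":0,"tz":0,"twist":-0.057,"fingers":0.4}
    - {"tx":0,"ty":0,"tz":0,"twist":0,"fingers":0.4}
    - {"tx":0,"ty":0,"tz":0,"twist":0,"fingers":0.4}

```text
clock: 20.05
eef_pos: [448.3, 4.1, 167.4]
tool_rot: [-3.141, 0.0, 0.311]
force: [0.1, -0.2, -1.1]
width: 46.6
gripper_force: 62.3
```

Run:
```python
from h import *
d=snap('wrist','w10'); orange(d,450,7); go(450,6.5,42,18); print(px(d,[450,7,10]))
```

```text
stand [459.2   8.7] [64.7 80. ] 17.8 circ [459.6   9. ] 50.4
from [448.4   4.2 167.5] [180.    0.   17.9] tx 0.007 ty -0.006 tz 0.418 twist -0.0006 rows>=3
(np.float64(278.0210493863242), np.float64(192.43214813725066))
```

View pics/w10.png

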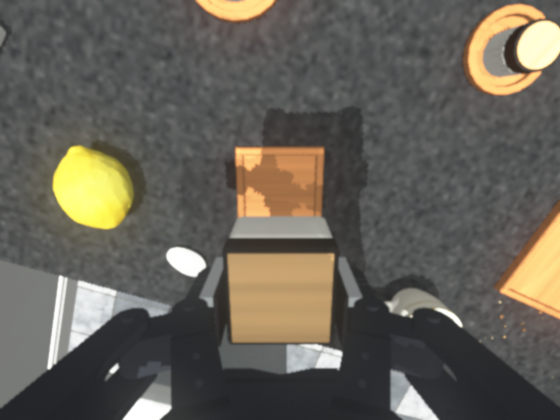

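The square stand at (280,183) is aligned with the tin. Its far edge gives a centre of about (452,6.5). Next I'll lower the tin.

Request:
carry_out:
  moves:
    - {"tx":0.012,"ty":-0.004,"tz":0.1,"twist":0,"fingers":0.4}
    - {"tx":0,"ty":0,"tz":0.15,"twist":0,"fingers":0.4}
    - {"tx":0,"ty":0,"tz":0.12,"twist":0,"fingers":0.4}
    - {"tx":0,"ty":0,"tz":0.045,"twist":0,"fingers":0.4}
    - {"tx":0,"ty":0,"tz":0,"twist":0,"fingers":0.4}
    - {"tx":0,"ty":0,"tz":0,"twist":0,"fingers":0.4}

```text
clock: 20.85
eef_pos: [452.1, 6.6, 43.6]
tool_rot: [3.141, -0.001, 0.314]
force: [-0.3, 0.9, -2.3]
width: 46.8
gripper_force: 62.3
```

Run:
```python
from h import *
go(451.5,6.5,34)
```

```text
from [452.1   6.6  43.6] [ 1.8e+02 -1.0e-01  1.8e+01] tx -0.002 ty -0.000 tz 0.032 twist 0.0000 rows>=1
```

Request:
carry_out:
  moves:
    - {"tx":-0.002,"ty":0,"tz":0.015,"twist":0,"fingers":0.4}
    - {"tx":0,"ty":0,"tz":0.01,"twist":0,"fingers":0.4}
    - {"tx":0,"ty":0,"tz":0.007,"twist":0,"fingers":0.4}
    - {"tx":0,"ty":0,"tz":0,"twist":0,"fingers":0.4}
    - {"tx":0,"ty":0,"tz":0,"twist":0,"fingers":0.4}

```text
clock: 21.48
eef_pos: [451.8, 6.2, 34.0]
tool_rot: [3.141, -0.001, 0.314]
force: [0.3, -0.3, 4.7]
width: 47.3
gripper_force: 63.0
```

Request:
carry_out:
  moves:
    - {"tx":0,"ty":0,"tz":0,"twist":0,"fingers":0.75}
    - {"tx":0,"ty":0,"tz":0,"twist":0,"fingers":0.75}
    - {"tx":0,"ty":0,"tz":0,"twist":0,"fingers":0.75}
    - {"tx":0,"ty":0,"tz":-0.05,"twist":0,"fingers":0.8}
    - {"tx":0,"ty":0,"tz":-0.15,"twist":0,"fingers":1}
    - {"tx":0,"ty":0,"tz":-0.2,"twist":0,"fingers":1}
    - {"tx":0,"ty":0,"tz":-0.12,"twist":0,"fingers":1}
    - {"tx":0,"ty":0,"tz":0,"twist":0,"fingers":1}

```text
clock: 22.48
eef_pos: [452.7, 6.3, 191.8]
tool_rot: [3.14, -0.005, 0.314]
force: [-0.3, -1.0, 0.0]
width: 85.3
gripper_force: 0.0
```

Run:
```python
from h import *
d=load('w9')
a=[pt(d,*p,40)[:2] for p in [(241,84),(317,84)]]; m=(a[0]+a[1])/2; print(a,np.linalg.norm(a[0]-a[1]), m-70*np.array([np.cos(-.349),np.sin(-.349)]))
go(456,315,190,-20)
```

```text
[array([530.86932629, 320.25366716]), array([509.63360801, 262.44168779])] 61.58880328217777 [454.47140728 315.28475592]
from [452.7   6.3 191.8] [179.9  -0.3  18. ] tx 0.328 ty -0.975 tz 0.006 twist 0.2110 rows>=5
```

Request:
carry_out:
  moves:
    - {"tx":0.065,"ty":-0.195,"tz":0,"twist":0,"fingers":1}
    - {"tx":0.065,"ty":-0.195,"tz":0,"twist":0,"fingers":1}
    - {"tx":0.065,"ty":-0.195,"tz":0,"twist":0,"fingers":1}
    - {"tx":0.065,"ty":-0.195,"tz":0,"twist":0,"fingers":1}
    - {"tx":0.065,"ty":-0.195,"tz":0,"twist":0,"fingers":1}
    - {"tx":0,"ty":0,"tz":0,"twist":0.053,"fingers":1}
    - {"tx":0,"ty":0,"tz":0,"twist":0.053,"fingers":1}
    - {"tx":0,"ty":0,"tz":0,"twist":0.053,"fingers":1}
    - {"tx":0,"ty":0,"tz":0,"twist":0.052,"fingers":1}
    - {"tx":0,"ty":0,"tz":0,"twist":0,"fingers":1}
    - {"tx":0,"ty":0,"tz":0,"twist":0,"fingers":1}

```text
clock: 23.85
eef_pos: [452.9, 314.3, 188.6]
tool_rot: [3.14, 0.001, -0.345]
force: [-0.5, 0.5, -0.5]
width: 85.5
gripper_force: 0.0
```

Run:
```python
from h import *
d=snap('wrist','w11'); lids(d,dict(long=(456,314.5,40))); go(456,314.5,24,-20)
```

```text
long [462.6 318.8] [ 73. 147.] 70.5 circ [459.8 313.8] 77.8
from [453.  314.4 188.8] [179.9   0.  -19.8] tx 0.009 ty -0.004 tz 0.549 twist 0.0010 rows>=3
```

View pics/w11.png

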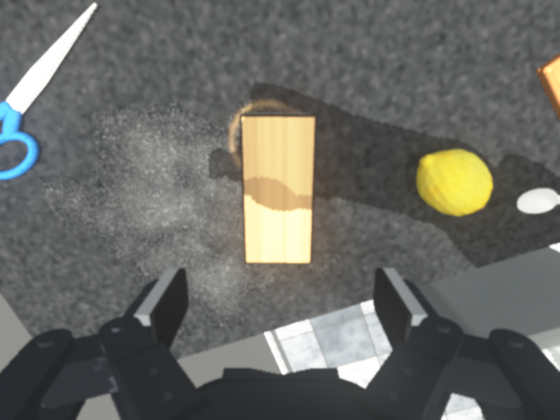

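The long lid is clear now, with corners at (242,117), (315,116), (310,263) and (246,263).

Run:
```python
from h import *
d=load('w11'); a=np.array([pt(d,*p,40)[:2] for p in [(242,117),(315,116.5),(310.5,263),(245.5,263)]])
c=a.mean(0); v=a[0]+a[1]-a[2]-a[3]; print(a,c,np.linalg.norm(v)/2,np.degrees(np.arctan2(v[1],v[0]))); go(*c,25,-20)
```

```text
[[529.51561794 320.82887387]
 [509.17087504 263.2156015 ]
 [381.19251287 309.21372724]
 [402.51415058 368.26259325]] [455.59828911 315.38019897] 135.77943801224555 -20.124267544621887
from [453.  314.4 188.8] [179.9   0.  -19.8] tx 0.007 ty -0.006 tz 0.546 twist 0.0010 rows>=3
```

Request:
carry_out:
  moves:
    - {"tx":0.007,"ty":-0.006,"tz":0.15,"twist":0.001,"fingers":1}
    - {"tx":0,"ty":0,"tz":0.18,"twist":0,"fingers":1}
    - {"tx":0,"ty":0,"tz":0.15,"twist":0,"fingers":1}
    - {"tx":0,"ty":0,"tz":0.06,"twist":0,"fingers":1}
    - {"tx":0,"ty":0,"tz":0,"twist":0,"fingers":1}
    - {"tx":0,"ty":0,"tz":0,"twist":0,"fingers":0.6}
    - {"tx":0,"ty":0,"tz":0,"twist":0,"fingers":0.6}
    - {"tx":0,"ty":0,"tz":0,"twist":0,"fingers":0.6}
    - {"tx":0,"ty":0,"tz":0,"twist":0,"fingers":0.6}

```text
clock: 25.02
eef_pos: [456.8, 316.1, 29.6]
tool_rot: [-3.139, -0.002, -0.352]
force: [-0.7, -0.7, 6.6]
width: 64.5
gripper_force: 68.2
```

Request:
carry_out:
  moves:
    - {"tx":0,"ty":0,"tz":-0.03,"twist":0,"fingers":0.6}
    - {"tx":0,"ty":0,"tz":-0.13,"twist":0,"fingers":0.6}
    - {"tx":0,"ty":0,"tz":-0.16,"twist":0,"fingers":0.6}
    - {"tx":0,"ty":0,"tz":-0.13,"twist":0,"fingers":0.6}
    - {"tx":0,"ty":0,"tz":0,"twist":0,"fingers":0.6}

```text
clock: 25.65
eef_pos: [457.8, 316.9, 166.2]
tool_rot: [-3.135, -0.004, -0.352]
force: [-0.3, 0.2, -3.7]
width: 64.5
gripper_force: 68.7
```

Run:
```python
from h import *
go(500,-302,172,-7)
```

```text
from [457.8 316.9 166.2] [-179.6   -0.2  -20.2] tx 0.843 ty 1.888 tz -0.019 twist -0.0731 rows>=10
```

Request:
carry_out:
  moves:
    - {"tx":0.042,"ty":0.094,"tz":-0.02,"twist":0,"fingers":0.6}
    - {"tx":0.083,"ty":0.187,"tz":0,"twist":0,"fingers":0.6}
    - {"tx":0.083,"ty":0.187,"tz":0,"twist":0,"fingers":0.6}
    - {"tx":0.083,"ty":0.187,"tz":0,"twist":0,"fingers":0.6}
    - {"tx":0.083,"ty":0.187,"tz":0,"twist":0,"fingers":0.6}
    - {"tx":0.083,"ty":0.187,"tz":0,"twist":0,"fingers":0.6}
    - {"tx":0.083,"ty":0.187,"tz":0,"twist":0,"fingers":0.6}
    - {"tx":0.083,"ty":0.187,"tz":0,"twist":0,"fingers":0.6}
    - {"tx":0.083,"ty":0.187,"tz":0,"twist":0,"fingers":0.6}
    - {"tx":0.083,"ty":0.187,"tz":0,"twist":0,"fingers":0.6}
    - {"tx":0.055,"ty":0.11,"tz":0,"twist":0,"fingers":0.6}

```text
clock: 27.02
eef_pos: [496.7, -307.1, 167.0]
tool_rot: [3.14, 0.002, -0.356]
force: [-0.1, 0.3, -3.4]
width: 64.6
gripper_force: 68.6
```

Request:
carry_out:
  moves:
    - {"tx":0,"ty":0,"tz":0,"twist":-0.036,"fingers":0.6}
    - {"tx":0,"ty":0,"tz":0,"twist":-0.036,"fingers":0.6}
    - {"tx":0,"ty":0,"tz":0,"twist":0,"fingers":0.6}
    - {"tx":0,"ty":0,"tz":0,"twist":0,"fingers":0.6}

```text
clock: 27.52
eef_pos: [498.2, -302.9, 167.8]
tool_rot: [-3.141, 0.001, -0.127]
force: [0.2, 0.0, -3.6]
width: 64.4
gripper_force: 68.6
```

Run:
```python
from h import *
d=snap('wrist','w12'); orange(d,500,-302); go(500,-302,42,-7)
```

```text
from [ 498.4 -302.9  168. ] [-180.     0.    -7.3] tx 0.005 ty -0.004 tz 0.420 twist -0.0014 rows>=3
```

View pics/w12.png

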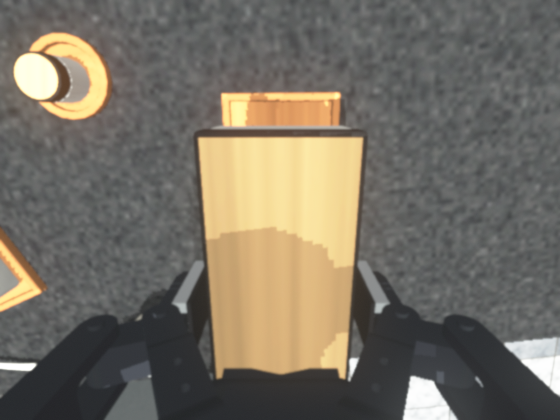

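The long stand's far edge runs from (221,94) to (341,93), parallel to the tin. From it I can compute the centre.

Run:
```python
from h import *
d=load('w12'); a,b=[pt(d,*p,10)[:2] for p in [(221,93.5),(341,93)]]
v=b-a; n=np.array([-v[1],v[0]])/np.linalg.norm(v); c=(a+b)/2-88*n; print(a,b,np.linalg.norm(v),n,np.degrees(np.arctan2(n[1],n[0])),c); go(*c,38,-6.9)
```

```text
[ 592.58785796 -264.08961372] [ 580.04917502 -364.86547558] 101.55290692134676 [ 0.99234837 -0.12346946] -7.092377818687128 [ 498.99185975 -303.61223185]
from [ 498.4 -302.9  168. ] [-180.     0.    -7.3] tx 0.002 ty 0.002 tz 0.433 twist -0.0020 rows>=3
```

Request:
carry_out:
  moves:
    - {"tx":0.006,"ty":0,"tz":0.1,"twist":-0.001,"fingers":0.6}
    - {"tx":0,"ty":0,"tz":0.15,"twist":0,"fingers":0.6}
    - {"tx":0,"ty":0,"tz":0.12,"twist":0,"fingers":0.6}
    - {"tx":0,"ty":0,"tz":0.045,"twist":0,"fingers":0.6}
    - {"tx":0,"ty":0,"tz":0,"twist":0,"fingers":0.6}
    - {"tx":0,"ty":0,"tz":0,"twist":0,"fingers":0.6}

```text
clock: 28.32
eef_pos: [501.7, -303.8, 45.4]
tool_rot: [3.141, -0.003, -0.122]
force: [0.7, -0.2, -3.8]
width: 64.6
gripper_force: 68.5
```

Run:
```python
from h import *
go(500.5,-302.5,33.6,-7)
```

```text
from [ 501.7 -303.8   45.4] [179.9  -0.2  -7. ] tx -0.005 ty -0.004 tz 0.039 twist -0.0001 rows>=1
```

Request:
carry_out:
  moves:
    - {"tx":-0.004,"ty":-0.003,"tz":0.018,"twist":0,"fingers":0.6}
    - {"tx":0,"ty":0,"tz":0.012,"twist":0,"fingers":0.6}
    - {"tx":0,"ty":0,"tz":0.01,"twist":0,"fingers":0.6}
    - {"tx":0,"ty":0,"tz":0,"twist":0,"fingers":0.6}
    - {"tx":0,"ty":0,"tz":0,"twist":0,"fingers":0.6}

```text
clock: 28.95
eef_pos: [499.4, -302.4, 33.6]
tool_rot: [3.141, -0.0, -0.122]
force: [-3.3, 0.8, 11.6]
width: 64.5
gripper_force: 70.3
```

Request:
carry_out:
  moves:
    - {"tx":0,"ty":0,"tz":0,"twist":0,"fingers":1}
    - {"tx":0,"ty":0,"tz":0,"twist":0,"fingers":1}
    - {"tx":0,"ty":0,"tz":0,"twist":0,"fingers":1}
    - {"tx":0,"ty":0,"tz":-0.05,"twist":0,"fingers":1}
    - {"tx":0,"ty":0,"tz":-0.15,"twist":0,"fingers":1}
    - {"tx":0,"ty":0,"tz":-0.2,"twist":0,"fingers":1}
    - {"tx":0,"ty":0,"tz":-0.2,"twist":0,"fingers":1}
    - {"tx":0,"ty":0,"tz":-0.2,"twist":0,"fingers":1}
    - {"tx":0,"ty":0.2,"tz":-0.05,"twist":0,"fingers":1}
    - {"tx":0,"ty":0.2,"tz":0,"twist":0,"fingers":1}
    - {"tx":0,"ty":0,"tz":0,"twist":0,"fingers":1}
    - {"tx":0,"ty":0,"tz":0,"twist":0,"fingers":1}

```text
clock: 30.45
eef_pos: [484.7, -420.6, 287.3]
tool_rot: [-3.14, -0.0, -0.122]
force: [0.7, 0.4, 0.6]
width: 85.1
gripper_force: 0.0
```

Run:
```python
from h import *
snap('scene','s2'); d=snap('top','t2')
s=load('s2')['color'][130:330,170:420]
cv2.imwrite('pics/fin.png',cv2.resize(s,None,fx=3,fy=3,interpolation=cv2.INTER_CUBIC))
s=d; s['color']=d['color']
for n,P in dict(small=(621,-137,44),round=(615,95,48),square=(451.5,6.5,48),long=(500.5,-302.5,44),garlic=(686,4,25),mug=(373,-158,50)).items(): print(n,np.round(px(d,P),1))
a=d['color'][140:275,205:395]; cv2.imwrite('pics/fint.png',cv2.resize(a,None,fx=4,fy=4,interpolation=cv2.INTER_CUBIC))
```

```text
small [313.3 181.1]
round [242.5 180.4]
square [268. 231.]
long [363.7 219. ]
garlic [270.9 162. ]
mug [318.8 257. ]
```

View pics/fin.png

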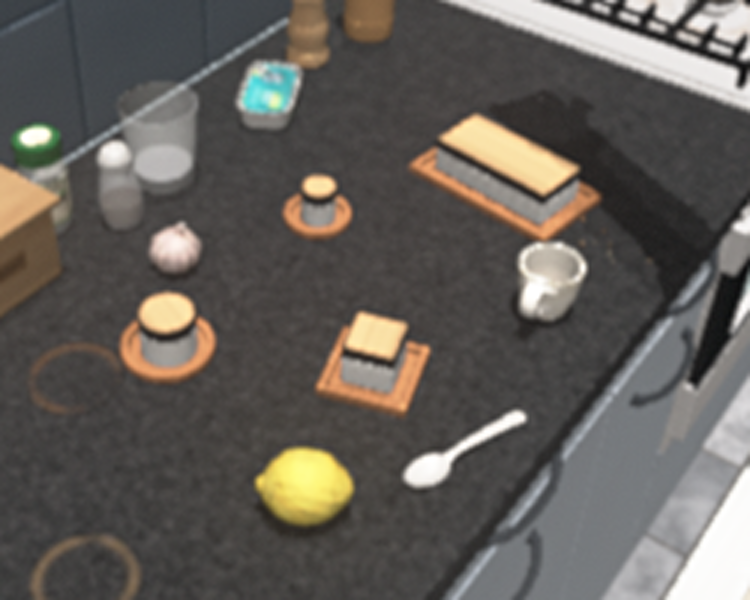

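View pics/fint.png

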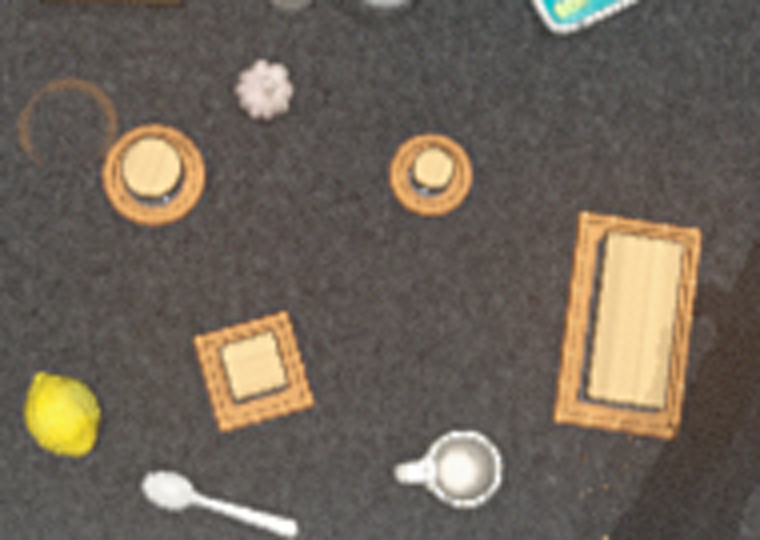

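All four tins stand flat and centred in their own recesses: small (433,168), round (153,167), square (253,365) and long (635,318). The garlic and cup are where they were, so I'm handing the job in.

```bash
python3 -c "
from cell import job; print(job.finish_job())"
```

```text
the job is handed in; nothing more can be done
None
```

The job is handed in at about 30 s of the 112 s allowed: the last pictures showed all four tins upright in their own stands with the garlic and cup unmoved, but the hand-in gave no verdict.

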